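# Close the drill jig on a jeweller's bench and hold its cover down

### The arm

A 6-joint arm with a two-finger parallel gripper is mounted at the origin on the work surface. World frame = base frame: x ahead of the robot, y to its left, z up, the work surface at z = 0. Lengths are in m, angles in rad, forces in N, time in s.
With the tool pointing down it reaches from about 0.3 to 1 m from the base axis. Payload 5.1 kg.
Tool frame: the origin (TCP) lies on the centre line of the jaws, within the pads' length; the fingertips stand ctrl.nose_length ahead of it and the grasp point (between the pads) lies 3 mm ahead of it (ctrl.nose_length is the distance from the TCP to the fingertips, in m); z points along the fingers, y is the line along which they close (so a half turn about z gives the same grasp; the last joint's range is limited). The gripper opens to 95 mm and grips with 3 to 60 N. Pads are 20 mm wide; open, the fingers measure 119 mm over their backs; the gripper's body (75 mm by 180 mm) begins 59 mm behind the grasp point.
Start: joints at [-1.295, 0.124, 1.65, -0, 1.367, -0.083], TCP at [0.228, -0.609, 0.237] pointing down, gripper open.
Joint ranges: [-2.61, 2.61], [-1.02, 2.33], [0.03, 2.71], [-1.35, 4.49], [0.32, 2.68], [-2.91, 2.91]. Speed limits (rad/s): [2.57, 2.57, 3.14, 3.14, 3.14, 3.14].

### API

Orientations are given as a unit quaternion [x, y, z, w].
In Python, from workcell import ctrl, eyes gives the robot as it stands. The module is installed in compiled form; this text tells all that it offers.
- The arm moves only by the tool play_rows, never from a script. Its argument "steps" is a list that holds one entry, the list of rows, each a list of 6 numbers: the shift along the world's x, y, z as a fraction of full scale, then the turn, a rotation vector about the world's x, y, z as a fraction of full scale. In form: [[[x, y, z, rx, ry, rz], ...]]. A call has 1 to 12 rows; each row shifts and turns the commanded pose from where the row before left it; what a row does not reach is not made up. Full scale, the value 1, is 0.06 m for a shift and 8 degrees for a turn. A row lasts 1/8 s, in which the tool goes at most 62.5 mm and 10.7 degrees, less where a joint would pass 70% of its speed; a pose out of reach is approached as far as the arm can. A call with a number of a shift or a turn outside -1 to 1 is refused whole. A call with a gripper value outside its range is refused whole. "grip" is the closure, from -1 (fully open) to 1 (shut), set as the call begins (left out, the last holds). The fingers move at their own pace and stop on an object; "squeeze" is the grip in N (left out, the last holds). Time passes only in rows, so rows that do not move let the fingers close. It gives the time, the measured TCP pose, the force, the opening and the grip force at its end, in the units of the state.
- ctrl.read_state(): the state, without advancing time (a new reading comes with each control period).
- eyes.snapshot(name): name is "scene" or "top" or "wrist"; returns the picture (420x560x3 uint8, red, green, blue); there is no depth.
- eyes.calibration(name): a dict with "intrinsics" (3x3 intrinsics, pixels), "eye" and "attitude" of the camera in the world; the wrist camera has in their place "tool_from_camera" (4x4, takes a point from camera to tool coordinates, whose origin is the TCP and whose axes are the flange's). Camera axes: x right, y up, looking along -z (the intrinsics and any distortion apply to the point x, -y, -z); pixel columns grow to the right and rows downward; lengths in m; the calibration is good to about 2 mm. A picture is of the moment at which its call begins: read the wrist's pose just before it. calibration takes no time and is no camera call.
- ctrl.finish_job(): hands the job in; it is judged then, once.
The state is a dict: "t": time; "joint_pos": joint angles; "joint_vel": joint speeds; "joint_efforts": joint torques, N m; "tool_pos": TCP position; "tool_rot": TCP orientation; "force": force on the tool from outside, world axes, zero at the start; "wrist_torque": the same for the moment, N m; "grip_width": finger opening in m; "finger_force": force on a finger pad.
Only numpy, scipy, OpenCV 4.12 (cv2) and the standard library are available. Lean on these libraries where they do the work, as an engineer would, in place of code of your own. Each camera call takes 0.05 s, during which the arm holds its last target. There are 200 camera calls.

### The job

Get the small drill jig ready: first swing its keeper bar shut until it snaps into its detent, then pick up the loose cover by its rib, lay it square over the jig's sprung pad and slide it along until the hole under it drops on the locating pin. Press the cover fully down against the pad's spring and finish while still holding it down; leave the brick, the jar and the file alone.

Things in the scene. Friction and masses are not known exactly. Their poses are not given: they have to be found in the camera images.
- fixture: drill jig base, a dark steel block fixed to the bench, 100 mm (its x) by 220 mm (its y), top face 30 mm above the bench; origin at the centre of its underside, z up. On the half towards its +y lies the sprung pad, at its -y end the keeper bar
- pad_mid (a point): fixed point at the middle of the jig's pad, 30 mm from the base's centre towards base +y, 36 mm above the bench, level with the pad's top when the pad is up. The pad is a bright steel plate, 70 mm (base x) by 110 mm (base y)
- slot_mid (a point): middle of the slot in the pad, 45 mm above the bench: not the pin itself. The upright 10 mm steel locating pin is fixed on the slot's line (along base y through this point), anywhere up to 12 mm either way from here, unreported: see or feel it. It is straight up to 40 mm above the bench, then a cone to a 3.6 mm flat tip at 45 mm
- pad (a joint): how far the sprung pad is pressed down, m: 0 up, 0.004 fully down (then its top is 32 mm above the bench). It begins to move at about 7 N and is fully down at about 13 N, the weight of the cover (about 3 to 4.5 N) included; it springs up when let go
- cover_mid (a point): centre of the loose cover, half-way up, 27.5 mm above its underside. It is a plain aluminium plate 60 mm (its x) by 90 mm (its y), 20 mm thick, with a grip rib on top, 20 mm thick (its x), 50 mm long (its y), 20 to 55 mm above its underside; 0.3 to 0.46 kg. It starts flat on the bench
- keeper (a joint): angle of the keeper bar, rad: 0 shut (bar along base +x from its hinge, across the jig), growing as it swings out in a level arc, to point along base -y at 1.57. It stays where it is left; closing, it rides over a sprung ball between about 0.29 and 0.03 (about 4 N at the peg) and snaps shut to within about 0.04 of its stop at 0, where the ball keeps it
- keeper_hinge (a point): the keeper bar's upright hinge axis, 41 mm above the bench, at base x = -35 mm, y = -75 mm
- keeper_peg (a point): upright round peg near the free end of the keeper bar, 14 mm thick, 62 mm from the hinge axis, from 46 to 84 mm above the bench; this point is on its axis, 66 mm above the bench. The bar is steel, 14 mm wide, top face 46 mm above the bench
- cover: the same cover, origin at the centre of its underside, where a blind hole 12 mm wide and 16 mm deep, out of sight, takes the pin. It goes on the jig with its long side along the base's long side (base y), either way round
- brick: bystander: white soldering brick 110 x 220 x 64 mm, origin under its centre
- jar: bystander: small amber jar, 48 mm wide, 60 mm tall, origin under its centre
- file: bystander: file with a wooden handle, 210 mm long, 22 mm thick, lying on the bench, origin near its middle on the bench
There are look-alikes about, which are no part of the job. There is more than one size of the cover; the job needs the smallest.

How it is judged:
On the way, in this order (a step that is already met when the one before it is completed fails the run):
1. the keeper bar is shut in its detent (value of joint keeper below 0.08 rad), for 0.2 s.
2. the cover has dropped on the pin, square over the pad (z of cover_mid in the frame of fixture below 0.0665 m and horizontal distance between cover_mid and pad_mid below 0.02 m and angle between the y axis of cover and the y axis of fixture, either way round below 0.17 rad and angle between cover_mid's own z axis and vertical below 0.1 rad), for 0.1 s.
At the end, for the whole second after the job is handed in: Keeper shut (within 0.08 rad); cover on the pin, level within 0.06 rad, square within 0.17 rad, centre within 20 mm of the pad's middle and under 61 mm above the bench, the pad pressed down more than 3 of its 4 mm; the gripper bears on the cover with over 3 N, at rest (value of joint keeper below 0.08 rad and value of joint pad above 0.003 m and z of cover_mid in the frame of fixture below 0.061 m and horizontal distance between cover_mid and pad_mid below 0.02 m and angle between the y axis of cover and the y axis of fixture, either way round below 0.17 rad and angle between cover_mid's own z axis and vertical below 0.06 rad and linear speed of cover below 0.02 m/s and contact force between the fingers and cover above 3 N); the arm keeps its last pose, push and grip.
It fails at once if the brick, the jar or the file is pushed away or knocked over (distance of any of brick, jar, file from where it was at the start of the episode above 0.02 m).
It also fails if it takes over 72 s, if anything falls off the work surface, if the arm or the gripper's body presses on something with over 40 N, if the wrist force passes 120 N, or if a joint passes its speed limit or range.

## Working session

There is one attempt and no reset: what is moved stays moved. The work goes in short steps, Python scripts to look and compute and a tool call to move; the robot and the scene stay as the last step left them, time stands still between calls to the robot, and variables do not carry over. Pictures are saved under pics/ and viewed, at most 10 in all, crops included, and the job is handed in when it is done.

Besides the shell and the picture viewer there is one more tool, called after "Call:" as name([rows], argument=value, ...), one row to a line, values as JSON. play_rows: Moves the arm, as the interface text tells. Shift numbers are shares of 0.06 m and turn numbers shares of 8 degrees, none past 1 either way. Its arguments: {"type":"object","properties":{"steps":{"type":"array","items":{"type":"array","items":{"type":"array","items":{"type":"number","minimum":-1,"maximum":1}}}},"grip":{"type":"number"},"squeeze":{"type":"number"}},"required":["steps"]}

```bash
mkdir -p pics
cat > h.py <<'E'
import numpy as np, cv2
from scipy.spatial.transform import Rotation as R
from workcell import ctrl, eyes
def cam(name):
    c=eyes.calibration(name); K=np.array(c["intrinsics"])
    if "eye" in c:
        p=np.array(c["eye"]); A=np.array(c["attitude"])
        A=R.from_quat(A).as_matrix() if A.size==4 else A
    else:
        s=ctrl.read_state(); T=np.eye(4); T[:3,:3]=R.from_quat(s["tool_rot"]).as_matrix(); T[:3,3]=s["tool_pos"]
        T=T@np.array(c["tool_from_camera"]); p=T[:3,3]; A=T[:3,:3]
    return K,p,A,c
def px2w(cm,uv,z):
    K,p,A,_=cm; d=np.linalg.inv(K)@np.array([uv[0],uv[1],1.]); d=A@np.array([d[0],-d[1],-d[2]])
    return p+d*(z-p[2])/d[2]
def w2px(cm,X):
    K,p,A,_=cm; q=A.T@(np.array(X)-p); u=K@np.array([q[0],-q[1],-q[2]]); return u[:2]/u[2]
def snap(name,f):
    cm=cam(name); im=eyes.snapshot(name); cv2.imwrite(f"pics/{f}.png",im[:,:,::-1]); return cm,im
E
python3 - <<'E'
from h import *
print(ctrl.nose_length, ctrl.read_state())
for n in("top","scene","wrist"):
    cm,im=snap(n,n+"0"); print(n,cm)
E
```

```text
0.022 {'t': 0.0, 'joint_pos': array([-1.29458187e+00,  1.24482712e-01,  1.65167441e+00, -3.40317313e-05,
        1.36746988e+00, -8.25871758e-02]), 'joint_vel': array([ 0.00077297, -0.00151653, -0.00078155,  0.00059528, -0.00078735,
        0.00150718]), 'joint_efforts': array([-1.20327852e-03, -4.17608821e+01, -3.59930849e+01,  7.73597346e-02,
        4.92106809e-02, -1.89923367e-04]), 'tool_pos': array([ 0.22805895, -0.60804493,  0.23540124]), 'tool_rot': array([ 9.83949662e-01,  1.78443344e-01, -1.14906531e-04, -1.01080185e-03]), 'force': array([-0.03230339,  1.34456871,  0.12366746]), 'wrist_torque': array([-0.02495506,  0.02962718,  0.01523657]), 'finger_force': 0.0, 'grip_width': 0.09503118367406771}
top (array([[512.93010652,   0.        , 285.47256788],
       [  0.        , 512.93010652, 212.04227475],
       [  0.        ,   0.        ,   1.        ]]), array([0.41200588, 0.01966037, 1.28732454]), array([[ 0.0083722 ,  0.99212976, -0.1249338 ],
       [-0.9997299 ,  0.01101342,  0.02046532],
       [ 0.0216802 ,  0.12472872,  0.99195399]]), {'intrinsics': array([[512.930106
[... 1132 characters left out ...]
76124e-01,  9.01904006e-01,  2.50784903e-01],
       [-9.36121735e-01,  3.38819410e-01,  9.42205052e-02],
       [ 7.05829957e-06, -2.67900300e-01,  9.63446640e-01]]), {'intrinsics': array([[373.74318464,   0.        , 275.92628341],
       [  0.        , 373.74318464, 211.30695469],
       [  0.        ,   0.        ,   1.        ]]), 'tool_from_camera': array([[ 5.77127195e-04,  9.63409471e-01,  2.68033316e-01,
         7.57066271e-02],
       [ 9.99998056e-01, -5.06104480e-05, -1.97127543e-03,
        -1.05102338e-03],
       [-1.88558013e-03,  2.68033932e-01, -9.63407627e-01,
        -1.48854088e-01],
       [ 0.00000000e+00,  0.00000000e+00,  0.00000000e+00,
         1.00000000e+00]])})
```

View pics/top0.png

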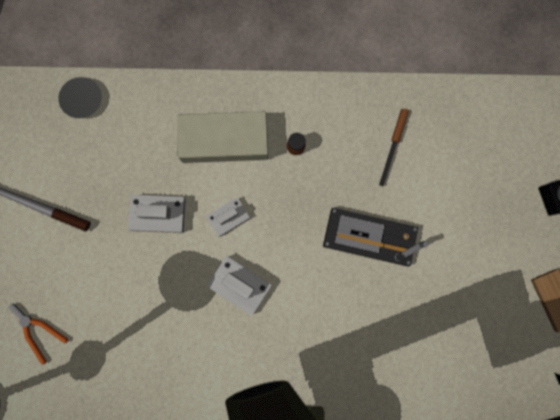

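View pics/scene0.png

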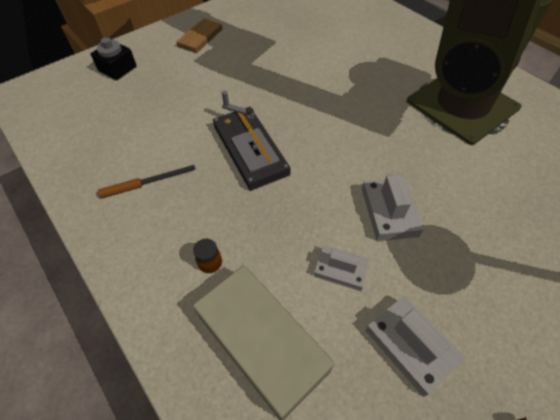

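Top view: the jig is at (371,237), with its pad to the left and the keeper hinge near (405,256), the bar swung out to a peg near (440,237). Cover candidates are (157,212) large, (240,285) large and (230,215) smallest. I choose (230,215). The brick is at (222,135), the jar at (297,143) and the file at (393,148).

Run:
```python
from h import *
im=cv2.imread("pics/top0.png"); cm=cam("top")
a=cv2.resize(im[185:275,195:285],None,fx=4.4,fy=4.4,interpolation=3)
b=cv2.resize(im[195:275,315:450],None,fx=4.95,fy=4.95,interpolation=3)[:396]
a=a[:396,:]; 
cv2.imwrite("pics/crop1.png",cv2.resize(np.hstack([a,b]),None,fx=.74,fy=.74))
hsv=cv2.cvtColor(im,cv2.COLOR_BGR2HSV)
# covers: bright low-saturation
m=((hsv[...,1]<28)&(hsv[...,2]>110)).astype(np.uint8)
m[:60]=0
m=cv2.morphologyEx(m,cv2.MORPH_OPEN,np.ones((3,3)))
for c in cv2.findContours(m,0,1)[0]:
    if cv2.contourArea(c)>250:
        r=cv2.minAreaRect(c); P=np.array([px2w(cm,p,.02)[:2] for p in cv2.boxPoints(r)])
        print("light",r,P.mean(0),np.linalg.norm(P[1]-P[0]),np.linalg.norm(P[2]-P[1]),np.degrees(np.arctan2(*(P[1]-P[0])[::-1])))
m=((hsv[...,2]<70)).astype(np.uint8); m[:180]=0;m[280:]=0;m[:,:310]=0;m[:,450:]=0
m=cv2.morphologyEx(m,cv2.MORPH_CLOSE,np.ones((9,9)))
for c in cv2.findContours(m,0,1)[0]:
    if cv2.contourArea(c)>500:
        r=cv2.minAreaRect(c); P=np.array([px2w(cm,p,.03)[:2] for p in cv2.boxPoints(r)])
        print("dark",r,P,P.mean(0),np.linalg.norm(P[1]-P[0]),np.linalg.norm(P[2]-P[1]))
```

```text
light ((238.57687377929688, 285.38458251953125), (55.19266891479492, 37.16490936279297), 33.690067291259766) [0.39009894 0.10659533] 0.08984467371726594 0.13549839135626646 -32.62462388081414
light ((227.4853057861328, 216.30882263183594), (25.381790161132812, 37.558189392089844), 59.036251068115234) [0.55949009 0.13729841] 0.09298557455603097 0.06379682627672309 -57.884236874428254
light ((154.960205078125, 213.15377807617188), (53.20975875854492, 36.56447982788086), 1.9749339818954468) [0.56546226 0.31668408] 0.09112014338669039 0.1317909523047336 0.707309735428891
dark ((374.210693359375, 237.08706665039062), (96.68959045410156, 40.54966735839844), 12.994616508483887) [[ 0.48743608 -0.09799692]
 [ 0.58558151 -0.12070843]
 [ 0.53389423 -0.35433976]
 [ 0.43639341 -0.329323  ]] [ 0.51082631 -0.22559203] 0.1007389612948018 0.2392805342265109
```

View pics/crop1.png

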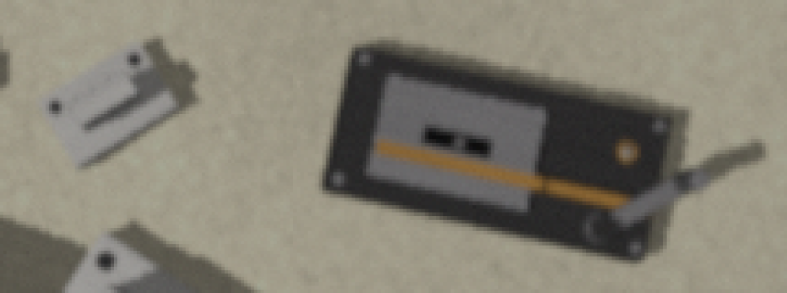

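The close crop shows that the small cover measures about 64 x 93 mm, which matches 60 x 90. The jig's hinge is at the lower right, with the dark peg at about px (422,245), so the keeper angle is about 0.9 rad. What lies beyond the peg is shadow. Now I move over the peg, turning the jaws tangential.

Call:
play_rows([
  [[0.32,0.39,0,0,0,1],[0.32,0.39,0,0,0,1],[0.32,0.39,0,0,0,1],[0.32,0.39,0,0,0,1],[0.32,0.39,0,0,0,1],[0.32,0.39,0,0,0,1],[0.32,0.39,0,0,0,1],[0.32,0.39,0,0,0,1],[0.32,0.39,0,0,0,1],[0.32,0.39,0,0,0,1],[0.32,0.39,0,0,0,1],[0.32,0.39,0,0,0,1]],
])

```text
t: 1.65
tool_pos: [0.459, -0.3268, 0.2363]
tool_rot: [0.524, 0.852, 0.0, -0.0]
force: [0.3, -0.4, -0.8]
grip_width: 0.0952
finger_force: 0.0
```

Call:
play_rows([
  [[0,0,0,0,0,0],[0,0,0,0,0,0]],
])

```text
t: 1.9
tool_pos: [0.4583, -0.328, 0.2364]
tool_rot: [0.526, 0.85, -0.0, -0.0]
force: [0.4, -0.7, -0.2]
grip_width: 0.095
finger_force: 0.0
```

Run:
```python
from h import *
cm,im=snap("wrist","w1"); s=ctrl.read_state(); print(s["t"],s["tool_pos"],s["tool_rot"],s["force"],R.from_quat(s["tool_rot"]).as_matrix().round(3))
t=cam("top")
for z in(.06,.084):print(px2w(t,(422,244.5),z))
print("pred peg px",w2px(cm,(.490,-.337,.084)),"hinge",w2px(cm,(.4617,-.2822,.046)))
```

```text
1.95 [ 0.45812865 -0.32831593  0.23647464] [ 5.26502997e-01  8.50173247e-01 -1.40009100e-04 -1.53705844e-04] [0.46011893 0.39778497 0.06142863] [[-0.446  0.895 -0.   ]
 [ 0.895  0.446 -0.   ]
 [ 0.    -0.    -1.   ]]
[ 0.49149341 -0.33500429  0.06      ]
[ 0.48993906 -0.32806891  0.084     ]
pred peg px [304.40012979 227.51556567] hinge [301.79020872 149.25127256]
```

View pics/w1.png

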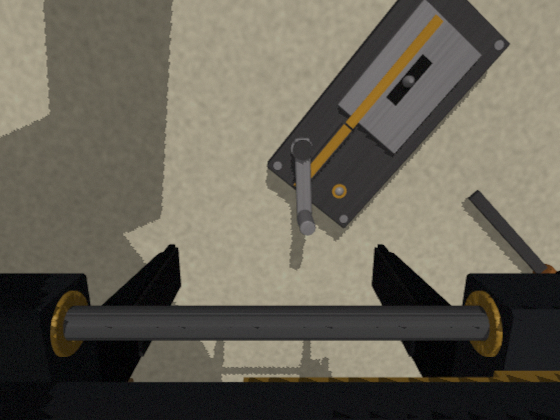

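The wrist view shows the peg top at (308,227), the hinge at (302,148), the pin tip at (408,80) inside the slot, and jig corners at (268,164), (345,228) and (509,44). The predictions agree within a few pixels.

Run:
```python
from h import *
cm=cam("wrist")
c=[px2w(cm,p,.03) for p in((268,164),(345,228),(509,44))]
for a in c:print(a)
d=c[2]-c[1];print("len",np.linalg.norm(d),np.degrees(np.arctan2(d[1],d[0])),"w",np.linalg.norm(c[1]-c[0]),"centre",(c[0]+c[2])/2)
print("hinge",px2w(cm,(302,148),.046),"peg",px2w(cm,(308,226.5),.084),"pin",px2w(cm,(408,80),.045))
```

```text
[ 0.44099036 -0.31030918  0.03      ]
[ 0.53819971 -0.33356655  0.03      ]
[ 0.58362353 -0.12124429  0.03      ]
len 0.21712684358057469 77.92428685299288 w 0.09995280758503368 centre [ 0.51230694 -0.21577673  0.03      ]
hinge [ 0.46126041 -0.28140641  0.046     ] peg [ 0.49219032 -0.3351474   0.084     ] pin [ 0.51616245 -0.18930679  0.045     ]
```

Call:
play_rows([
  [[0.28,-0.06,-0.3,0,0,0.2],[0.29,-0.06,-0.6,0,0,0.2],[0,0,-0.7,0,0,0],[0,0,-0.65,0,0,0],[0,0,-0.38,0,0,0],[0,0,0,0,0,0]],
])

```text
t: 2.7
tool_pos: [0.4908, -0.3347, 0.0763]
tool_rot: [0.503, 0.864, 0.0, -0.003]
force: [0.2, 0.8, -0.6]
grip_width: 0.0951
finger_force: 0.0
```

Call:
play_rows([
  [[0,0,0,0,0,0],[0,0,0,0,0,0],[0,0,0,0,0,0],[0,0,0,0,0,0],[0,0,0,0,0,0],[0,0,0,0,0,0]],
], grip=1, squeeze=12)

```text
t: 3.45
tool_pos: [0.4928, -0.335, 0.0789]
tool_rot: [0.502, 0.865, 0.0, -0.0]
force: [0.7, -0.5, 0.1]
grip_width: 0.0404
finger_force: 0.0
```

Call:
play_rows([
  [[0,0,0,0,0,0],[0,0,0,0,0,0],[0,0,0,0,0,0],[0,0,0,0,0,0],[0,0,0,0,0,0]],
])

```text
t: 4.08
tool_pos: [0.4928, -0.335, 0.0788]
tool_rot: [0.502, 0.865, -0.0, -0.0]
force: [0.4, -0.6, -0.7]
grip_width: 0.0137
finger_force: 12.0
```

Call:
play_rows([
  [[0.09,0.058,0,0,0,0.75],[0.085,0.068,0,0,0,0.75],[0.077,0.077,0,0,0,0.75],[0.068,0.085,0,0,0,0.75],[0.058,0.09,0,0,0,0.75],[0.048,0.097,0,0,0,0.75],[0.04,0.1,0,0,0,0.75],[0.03,0.113,0,0,0,0.8],[0,0.02,0,0,0,0],[0,0,0,0,0,0],[0,0,0,0,0,0]],
])

```text
t: 5.45
tool_pos: [0.5214, -0.2952, 0.0788]
tool_rot: [0.103, 0.995, -0.003, -0.001]
force: [-3.4, -9.3, -2.1]
grip_width: 0.0138
finger_force: 12.0
```

Run:
```python
from h import *
s=ctrl.read_state();d=s["tool_pos"][:2]-np.array([.4613,-.2814]);print(s["tool_pos"],np.degrees(np.arctan2(d[1],d[0])),np.linalg.norm(d),s["force"])
```

```text
[ 0.52140263 -0.29520235  0.07882975] -12.933517321976 0.06166709617878941 [-3.41858491 -9.26410623 -2.09270134]
```

Call:
play_rows([
  [[0,0.05,0,0,0,0],[0,0,0,0,0,0],[0,0,0,0,0,0]],
])

```text
t: 5.82
tool_pos: [0.5214, -0.2948, 0.079]
tool_rot: [0.103, 0.995, -0.005, -0.0]
force: [-3.5, -17.6, -4.5]
grip_width: 0.0138
finger_force: 12.0
```

Call:
play_rows([
  [[0,0,0,0,0,0],[0,0,0,0,0,0],[0,0,0,0,0,0]],
], grip=0.3)

```text
t: 6.2
tool_pos: [0.5226, -0.2892, 0.0788]
tool_rot: [0.103, 0.995, 0.0, -0.0]
force: [-0.3, 0.8, -0.4]
grip_width: 0.0328
finger_force: 0.0
```

The peg is hard against its stop at −12.9°, so the keeper is shut. Next is the cover.

Call:
play_rows([
  [[0,0,0.4,0,0,0],[0,0,0.9,0,0,0],[0,0,0.9,0,0,0],[0.1,0.5,0.4,0,0,-0.6],[0.1,0.85,0,0,0,-0.75],[0.1,0.85,0,0,0,-0.75],[0.1,0.85,0,0,0,-0.75],[0.1,0.85,0,0,0,-0.75],[0.15,0.85,0,0,0,-0.75],[0.15,0.85,0,0,0,-0.75],[0.15,0.85,0,0,0,-0.65],[0.1,0.15,0,0,0,0]],
], grip=-1)

```text
t: 7.7
tool_pos: [0.5853, 0.1096, 0.2349]
tool_rot: [0.482, 0.876, 0.0, -0.0]
force: [0.5, 0.1, -0.2]
grip_width: 0.095
finger_force: 0.0
```

Call:
play_rows([
  [[0,0.2,0,0,0,0],[0,0,0,0,0,0],[0,0,0,0,0,0]],
])

```text
t: 8.07
tool_pos: [0.5855, 0.1175, 0.2348]
tool_rot: [0.484, 0.875, -0.0, 0.0]
force: [0.2, 0.2, -0.8]
grip_width: 0.095
finger_force: 0.0
```

Run:
```python
from h import *
cm,im=snap("wrist","w2"); s=ctrl.read_state(); print(s["t"],s["tool_pos"],R.from_quat(s["tool_rot"]).as_matrix().round(3))
tc,ti=snap("top","top2")
```

```text
8.125 [0.5855135  0.11745854 0.23489481] [[-0.531  0.847 -0.   ]
 [ 0.847  0.531 -0.   ]
 [-0.    -0.    -1.   ]]
```

View pics/w2.png

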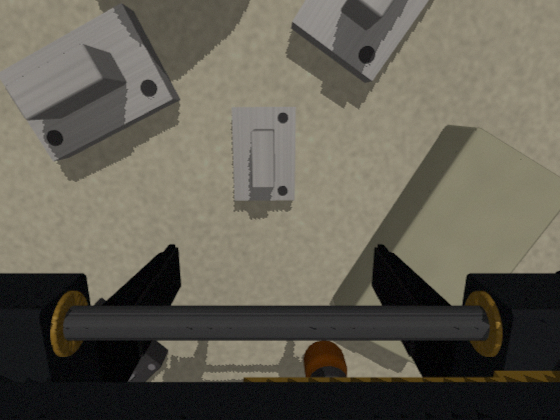

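The wrist view shows the small cover's plate spanning columns 233–295 and rows 107–201. The rib top spans columns 252–274 and rows 130–~186, lined up with the image columns. The brick is to the right and the larger covers are above left and right.

Run:
```python
from h import *
cm=cam("wrist"); im=cv2.imread("pics/w2.png"); hsv=cv2.cvtColor(im,cv2.COLOR_BGR2HSV)
m=((hsv[...,1]<26)&(hsv[...,2]>90)).astype(np.uint8); m[:,:215]=0;m[:,315:]=0;m[:95]=0;m[215:]=0
m=cv2.morphologyEx(m,cv2.MORPH_OPEN,np.ones((3,3)))
c=max(cv2.findContours(m,0,1)[0],key=cv2.contourArea); r=cv2.minAreaRect(c);print(r)
P=np.array([px2w(cm,p,.02) for p in cv2.boxPoints(r)]);print(P.mean(0));
for a in(0,1):
    d=P[a+1]-P[a];print(np.linalg.norm(d),np.degrees(np.arctan2(d[1],d[0])))
print("rib",px2w(cm,(263,158),.055),"plate",px2w(cm,(264,154),.02))
K=cam("top")
for p in((267,158),(178,160)):print("brick",px2w(K,p,.06))
t=cv2.imread("pics/top2.png")
cv2.imwrite("pics/crop2.png",cv2.resize(t[190:280,310:450],None,fx=5,fy=5,interpolation=3))
```

```text
((263.5, 153.5), (93.0, 63.0), 90.0)
[0.55909601 0.13764475 0.02      ]
0.05906171009218845 32.1178705467936
0.08980058482941854 -57.091941571695415
rib [0.55873689 0.13953911 0.055     ] plate [0.55897205 0.1387717  0.02      ]
brick [0.69912233 0.04058259 0.06      ]
brick [0.69124453 0.25683445 0.06      ]
```

View pics/crop2.png

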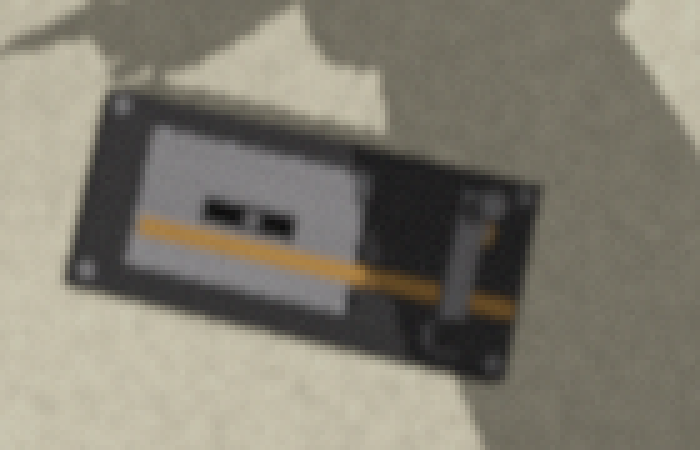

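The crop shows the keeper bar lying across the jig, shut. Cover measured 59 x 90 mm, centred at (0.559, 0.1385), square with the jaws.

Call:
play_rows([
  [[-0.22,0.18,0,0,0,0],[-0.22,0.17,-0.5,0,0,0],[0,0,-0.7,0,0,0],[0,0,-0.7,0,0,0],[0,0,-0.6,0,0,0],[0,0,-0.4,0,0,0],[0,0,-0.18,0,0,0],[0,0,0,0,0,0]],
], grip=0.1)

```text
t: 9.18
tool_pos: [0.5586, 0.1396, 0.0498]
tool_rot: [0.484, 0.875, -0.0, -0.0]
force: [0.1, 0.2, 0.1]
grip_width: 0.0427
finger_force: 0.0
```

Call:
play_rows([
  [[0,0,0,0,0,0],[0,0,0,0,0,0],[0,0,0,0,0,0],[0,0,0,0,0,0],[0,0,0,0,0,0]],
], grip=1, squeeze=40)

```text
t: 9.8
tool_pos: [0.5594, 0.1393, 0.051]
tool_rot: [0.484, 0.875, -0.0, 0.0]
force: [-3.4, -1.4, 7.3]
grip_width: 0.0195
finger_force: 40.0
```

Call:
play_rows([
  [[0,0,0.4,0,0,0],[0,0,0.7,0,0,0],[0,0,0.55,0,0,0],[-0.12,-0.7,0,0,0,-0.7],[-0.12,-0.9,0,0,0,-0.9],[-0.12,-0.9,0,0,0,-0.9],[-0.12,-0.9,0,0,0,-0.9],[-0.12,-0.9,0,0,0,-0.9],[-0.12,-0.9,0,0,0,-0.9],[0,-0.26,0,0,0,-0.35],[0,0,0,0,0,0],[0,0,0,0,0,0]],
])

```text
t: 11.3
tool_pos: [0.5158, -0.1868, 0.1483]
tool_rot: [0.778, 0.628, 0.0, -0.001]
force: [0.2, -0.4, -3.6]
grip_width: 0.0198
finger_force: 40.0
```

Run:
```python
from h import *
cm,im=snap("wrist","w3"); s=ctrl.read_state(); M=R.from_quat(s["tool_rot"]).as_matrix();print(s["t"],s["tool_pos"],s["force"],s["grip_width"],np.degrees(np.arctan2(M[1,1],M[0,1])))
cm,im=snap("scene","scene3")
a=cv2.resize(im[80:280,150:390][:,:,::-1],None,fx=2,fy=2); b=cv2.imread("pics/w3.png")[:300]
b=cv2.resize(b,(320,171)); 
o=np.zeros((590,480,3),np.uint8);o[:400]=a;o[405:576,:320]=b;cv2.imwrite("pics/c3.png",o)
```

```text
11.35 [ 0.51597969 -0.18662481  0.14853638] [-0.10880505  1.36870771 -3.72110514] 0.019755755279758137 -12.116238298702843
```

View pics/c3.png

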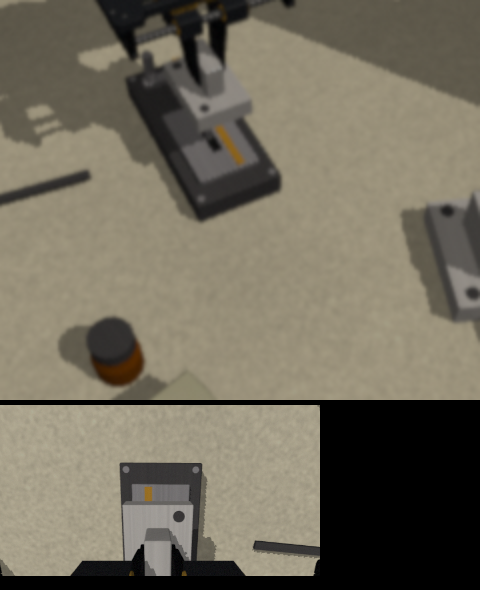

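The cover hangs square over the jig and the keeper stays shut. Now I lower it over the pin.

Call:
play_rows([
  [[0,-0.04,-0.4,0,0,0],[0,0,-0.35,0,0,0],[0,0,-0.1,0,0,0],[0,0,-0.06,0,0,0],[0,0,0,0,0,0],[0,0,0,0,0,0]],
])

```text
t: 12.15
tool_pos: [0.5166, -0.1907, 0.0954]
tool_rot: [0.778, 0.628, 0.0, 0.001]
force: [-0.4, 0.1, -4.1]
grip_width: 0.02
finger_force: 40.0
```

Call:
play_rows([
  [[0,0,-0.04,0,0,0],[0,0,-0.03,0,0,0],[0,0,0,0,0,0],[0,0,0,0,0,0]],
])

```text
t: 12.65
tool_pos: [0.5173, -0.1902, 0.0914]
tool_rot: [0.779, 0.628, 0.001, 0.001]
force: [2.1, 4.2, 2.0]
grip_width: 0.0202
finger_force: 40.0
```

Call:
play_rows([
  [[0.015,0.03,0,0,0,0],[0,0,-0.03,0,0,0],[0,0,-0.03,0,0,0],[0,0,0,0,0,0],[0,0,0,0,0,0]],
])

```text
t: 13.28
tool_pos: [0.5175, -0.1886, 0.087]
tool_rot: [0.779, 0.628, 0.001, 0.0]
force: [4.0, 3.0, 0.0]
grip_width: 0.02
finger_force: 40.0
```

Call:
play_rows([
  [[0.02,0.015,0,0,0,0],[0,0,-0.04,0,0,0],[0,0,-0.04,0,0,0],[0,0,-0.03,0,0,0],[0,0,0,0,0,0],[0,0,0,0,0,0]],
])

```text
t: 14.02
tool_pos: [0.5179, -0.1885, 0.0829]
tool_rot: [0.778, 0.628, -0.001, -0.0]
force: [-8.5, 2.1, 18.1]
grip_width: 0.0198
finger_force: 40.0
```

Call:
play_rows([
  [[-0.02,0.01,-0.02,0,0,0],[0,0,0,0,0,0],[0,0,0,0,0,0],[0,0,0,0,0,0]],
])

```text
t: 14.52
tool_pos: [0.5178, -0.1885, 0.083]
tool_rot: [0.778, 0.628, -0.0, 0.001]
force: [-6.6, 2.0, 20.2]
grip_width: 0.0199
finger_force: 40.0
```

Run:
```python
from h import *
cm,im=snap("scene","scene4"); s=ctrl.read_state(); M=R.from_quat(s["tool_rot"]).as_matrix();print(s["t"],s["tool_pos"],s["force"],s["finger_force"],np.degrees(np.arctan2(M[1,1],M[0,1])),M[2])
cv2.imwrite("pics/c4.png",cv2.resize(im[80:230,170:350][:,:,::-1],None,fx=3,fy=3,interpolation=3))
```

```text
14.575 [ 0.51781354 -0.18846247  0.08293539] [-7.45269867  1.97832023 20.44590083] 40.01459240913391 -12.22630289030321 [-0.00183632  0.00125769 -0.99999752]
```

View pics/c4.png

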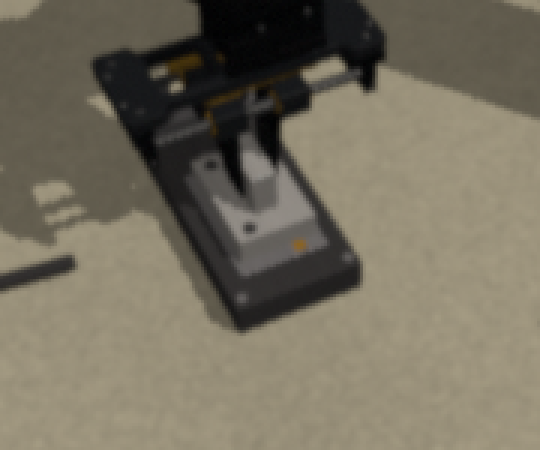

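The cover sits flat and square on the pad, on the pin. One more firm push will confirm the hard stop.

Call:
play_rows([
  [[-0.03,-0.01,-0.05,0,0,0],[0,0,0,0,0,0],[0,0,0,0,0,0],[0,0,0,0,0,0],[0,0,0,0,0,0]],
])

```text
t: 15.2
tool_pos: [0.5177, -0.1886, 0.0829]
tool_rot: [0.778, 0.628, 0.001, 0.002]
force: [-8.0, 7.2, 32.2]
grip_width: 0.0198
finger_force: 40.0
```

```bash
python3 -c "
from h import *
print(ctrl.finish_job())"
```

```text
the job is handed in; nothing more can be done
None
```

I handed the job in at about 15 s with the keeper shut against its stop and the small cover on the pin, square over the pad. The arm is still holding it pressed down onto the pad's hard stop with about 32 N; the judge's verdict wasn't shown.

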